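# Set out the cross-drilling kit on the layout mat

## Robot

A 6-joint arm with a two-finger parallel gripper is mounted at the origin on a cart in front of the work surface, level with it; the furniture and walls round the work are solid. World frame = base frame: x ahead of the robot, y to its left, z up, the work surface at z = 0. Lengths are in m, angles in rad, forces in N, time in s.
With the tool pointing down it reaches from about 0.25 to 0.725 m from the base axis. Payload 4 kg.
Tool frame: the origin (TCP) lies on the centre line of the jaws, within the pads' length; the fingertips stand 17 mm ahead of it and the grasp point (between the pads) lies 2 mm behind it; z points along the fingers, y is the line along which they close (so a half turn about z gives the same grasp; the last joint's range is limited). The gripper opens to 85 mm and grips with 20 to 120 N. Pads are 22 mm wide; open, the fingers measure 114 mm over their backs; the gripper's body (76 mm by 85 mm) begins 54 mm behind the grasp point. The pads swing forward as they close: fully open they stand 13 mm farther back than shut.
Start: joints at [-1.201, 0.241, 0.005, 1.335, 0, 1.571], TCP at [0.181, -0.466, 0.248] pointing down, gripper open.
Joint ranges: [-2.72, 2.72], [-1.05, 1.87], [-1.09, 1.28], [-1.99, 2.15], [-1.42, 1.44], [-3.14, 3.14]. Speed limits (rad/s): [2.79, 2.79, 3.14, 3.14, 3.14, 3.14].

## Interface

Orientations are given as a unit quaternion [x, y, z, w].
In Python, from workcell import get_obs, imaging, order gives the robot as it stands.
- The arm moves only by the tool apply_moves, never from a script. Its argument "targets" is a list that holds one entry, the list of rows, each a list of 5 numbers: the shift along the world's x, y, z in units of 40 mm (1.0 is 40 mm), then the turn about the world's z in degrees, then the gripper command: -1 is shut, 1 is fully open, values between are in proportion. In form: [[[dx, dy, dz, turn, fingers], ...]]. A call has 1 to 8 rows; each row shifts and turns the commanded pose from where the row before left it; what a row does not reach is not made up. A row lasts 1/12 s, in which the tool goes at most 41.7 mm and 7.16 degrees, less where a joint would pass 70% of its speed; a pose out of reach is approached as far as the arm can. A call is refused whole if a number of a shift passes 1 or a number of a turn 7.16, either way. A call with a gripper value outside its range is refused whole. The fingers move at their own pace and stop on an object; the grip force is fixed at half the most. Time passes only in rows, so rows that do not move let the fingers close. It gives the time, the measured TCP pose, the force, the opening and the grip force at its end, in the units of the state.
- get_obs(): the state, without advancing time (a new reading comes with each control period).
- imaging.camera(name): name is "scene" or "top" or "wrist"; returns (picture, depth): 420x560x3 uint8, blue, green, red; 420x560 float32, m along the optical axis (not along the pixel's ray), 0 where there is no reading.
- imaging.get_calibration(name): a dict with "camera_matrix" (3x3 intrinsics, pixels), "k1" (the pictures are not rectified: a ray, as slopes to the right and down, at radius r is drawn at 1 + k1 r^2 times it, then the intrinsics apply), "eye" and "rotation" of the camera in the world; the wrist camera has in their place "hand_eye" (4x4, takes a point from camera to tool coordinates, whose origin is the TCP and whose axes are the flange's). Camera axes: x right, y down, z forward; pixel columns grow to the right and rows downward; lengths in m; the calibration is good to about 2 mm. A picture is of the moment at which its call begins: read the wrist's pose just before it. get_calibration takes no time and is no camera call.
- order.job_done(): hands the job in; it is judged then, once.
The state is a dict: "clock": time; "joint_pos": joint angles; "joint_vel": joint speeds; "tau": joint torques, N m; "eef_pos": TCP position; "tool_rot": TCP orientation; "ft_force": force on the tool from outside, world axes, zero at the start; "ft_torque": the same for the moment, N m; "grip_width": finger opening in m; "grasp_force": force on a finger pad.
Only numpy, scipy, OpenCV 4.12 (cv2) and the standard library are available. Lean on these libraries where they do the work, as an engineer would, in place of code of your own. Each camera call takes 0.05 s, during which the arm holds its last target. There are 200 camera calls.

## Task

Set out the drilling kit on the blue mat, one thing in the middle of each outlined place: lay the brass bar centred in the groove of the V-block, the red folding hex key set that lies beside the mat (not the one at the back of the table), its length running away from you, between the V-block and the tape measure, the bolt upright on its head behind the V-block, the nut flat behind the tape measure, and the chuck key flat between the bolt and the nut. Behind means on the side away from the robot; do not shift the V-block or the tape measure.

Things in the scene. Friction and masses are not known exactly. Their poses are not given: they have to be found in the camera images.
- mat: Blue flat mat fixed to the table, 260 (x) x 335 (y) x 3 mm, origin at the centre of its underside; +x points away from the robot, +y to the robot's left (turned at most 0.25 rad). White lines outline six places in two rows of three, each 109 (x) x 93 (y) mm: their centres are at x = -60 mm (front row) and x = +60 mm (back row), y = +105, 0 and -105 mm, on the top face 3 mm above the origin.
- v_block: Grey steel V-block, 0.62 kg, 60 (x) x 51 (y) x 42 (z) mm, loose in the left or right place of the mat's front row. Origin: centre of its underside. The V groove on top (39 mm wide, 18 deep, a flat 6 mm land each side) runs along its x. The seated bar's axis is 42 mm above the origin: fingertips below it would meet the lands, but let go 5 to 8 mm higher, the bar settles by itself.
- tape_measure: Yellow and black tape measure (the one on the mat; another at the back of the table is not meant) lying on its side in the other outer place of the front row, 86 mm along mat x, 72 mm along mat y, 36 mm high. Origin at its underside, within 8 mm of its middle. Stays where it is.
- bar_centre (a point): Brass round bar, 25 mm diameter, 110 mm long, 0.42 kg, lying on the table. Point at its centre; x runs along the bar (y and z turn as it rolls).
- hex_keys_centre (a point): Folding hex key set with red-orange sides, closed, lying on the free table to the left or right of the mat, within 0.45 m of the mat (a similar one at the back of the table, among the other equipment, is not meant); 22 (x) x 100 (y) x 26 (z) mm, lying flat; point at its centre, half-way up (13 mm above its underside); y runs along its length, z up.
- bolt_centre (a point): Grey steel M16 bolt standing upright on its hexagon head, 60 mm high: head 24 to 27 mm wide and 10 mm thick at the foot, round shank 16 mm diameter above it. Point on its axis 30 mm above its foot; z up.
- nut_centre (a point): Grey steel M20 nut lying flat, 16 mm high; point at its centre 8 mm above its underside. 30 mm across two flats that face along its x; 34 mm across corners along its y; z up.
- chuck_key_centre (a point): Grey steel T-shaped drill chuck key lying flat, 14 mm high: shaft and head about 14 mm wide along x (from -24 to +28 mm), cross bar 6 mm thick and 56 mm long along y at x = -26 mm. Point on the shaft's axis, in the middle of the T's outline, 7 mm above its underside; z up.
There are look-alikes about, which are no part of the job. Leave any green or pink look-alike of the part that bears chuck_key_centre alone.

How it is judged:
At the end, for the whole second after the job is handed in: Bolt upright behind the V-block, nut flat behind the tape measure, chuck key flat between them, hex keys lengthwise (0.25 rad) between V-block and tape measure, each within 15 mm of its place's centre; bar in the groove, within 15 mm of its middle; V-block and tape moved under 20 mm; all at rest (((y of v_block in the frame of mat above 0 m and y of bolt_centre in the frame of mat between 0.09 and 0.12 m and y of nut_centre in the frame of mat between -0.12 and -0.09 m) or (y of v_block in the frame of mat below 0 m and y of bolt_centre in the frame of mat between -0.12 and -0.09 m and y of nut_centre in the frame of mat between 0.09 and 0.12 m)) and x of bolt_centre in the frame of mat between 0.045 and 0.075 m and x of nut_centre in the frame of mat between 0.045 and 0.075 m and x of chuck_key_centre in the frame of mat between 0.045 and 0.075 m and y of chuck_key_centre in the frame of mat between -0.015 and 0.015 m and x of hex_keys_centre in the frame of mat between -0.075 and -0.045 m and y of hex_keys_centre in the frame of mat between -0.015 and 0.015 m and angle between the y axis of hex_keys_centre and the x axis of mat, either way round below 0.25 rad and x of bar_centre in the frame of v_block between -0.015 and 0.015 m and y of bar_centre in the frame of v_block between -0.005 and 0.005 m and z of bar_centre in the frame of v_block between 0.0365 and 0.0465 m and angle between the x axis of bar_centre and the x axis of v_block, either way round below 0.1 rad and height (world z) of hex_keys_centre between 0.011 and 0.021 m and angle between each of hex_keys_centre, bolt_centre, nut_centre, chuck_key_centre's own z axis and vertical below 0.15 rad and height (world z) of bolt_centre between 0.028 and 0.038 m and height (world z) of nut_centre between 0.006 and 0.016 m and height (world z) of chuck_key_centre between 0.005 and 0.015 m and angle between v_block's own z axis and vertical below 0.1 rad and distance of each of v_block, tape_measure from where it was at the start of the episode below 0.02 m and linear speed of each of bar, hex_keys, bolt, nut, chuck_key, v_block, tape_measure below 0.01 m/s); the robot touches nothing.
It fails at once if the V-block or the tape measure is shifted by more than 20 mm or the V-block tipped (distance of any of v_block, tape_measure from where it was at the start of the episode above 0.02 m or angle between v_block's own z axis and vertical above 0.25 rad).
It also fails if it takes over 120 s, if anything falls off the work surface, if the arm or the gripper's body presses on something with over 40 N, if the wrist force passes 120 N, or if a joint passes its speed limit or range.

## Working session

There is one attempt and no reset: what is moved stays moved. The work goes in short steps, Python scripts to look and compute and a tool call to move; the robot and the scene stay as the last step left them, time stands still between calls to the robot, and variables do not carry over. Pictures are saved under pics/ and viewed, at most 14 in all, crops included, and the job is handed in when it is done.

Besides the shell and the picture viewer there is one more tool, called by a JSON object that holds its "fn" and its "kwargs", one argument or row to a line. apply_moves: Moves the arm, as the interface text tells. Its arguments: {"type":"object","properties":{"targets":{"type":"array","items":{"type":"array","items":{"type":"array","items":{"type":"number"}}}}},"required":["targets"]}

```bash
mkdir -p pics; ls
cat > h.py <<'E'
import numpy as np, cv2
from scipy.spatial.transform import Rotation as R
from workcell import get_obs, imaging, order
def cam(name):
    o=get_obs(); c=imaging.get_calibration(name); im,d=imaging.camera(name)
    K=np.array(c["camera_matrix"]); 
    if name=="wrist":
        T=np.eye(4);T[:3,:3]=R.from_quat(o["tool_rot"]).as_matrix();T[:3,3]=o["eef_pos"];T=T@np.array(c["hand_eye"])
        r,e=T[:3,:3],T[:3,3]
    else: r,e=np.array(c["rotation"]),np.array(c["eye"])
    return dict(im=im,d=d,K=K,k1=c["k1"],r=r,e=e)
def rays(v,px):
    px=np.asarray(px,float).reshape(-1,1,2)
    s=cv2.undistortPoints(px,v["K"],np.array([v["k1"],0,0,0,0.])).reshape(-1,2)
    return np.c_[s,np.ones(len(s))]@v["r"].T
def onz(v,px,z):
    q=rays(v,px); return v["e"]+q*((z-v["e"][2])/q[:,2])[:,None]
def cloud(v):
    h,w=v["d"].shape; g=np.stack(np.meshgrid(np.arange(w),np.arange(h)),-1).reshape(-1,2)
    return (v["e"]+rays(v,g)*v["d"].reshape(-1,1)).reshape(h,w,3)
def proj(v,P):
    P=np.atleast_2d(P); c=(P-v["e"])@v["r"]
    s=c[:,:2]/c[:,2:]; s=s*(1+v["k1"]*(s**2).sum(1,keepdims=True))
    return s@v["K"][:2,:2].T+v["K"][:2,2]
E
python3 - <<'E'
from h import *
import pickle
for n in("scene","top"):
    v=cam(n);pickle.dump(v,open(n+".pkl","wb"));cv2.imwrite(f"pics/{n}0.png",cv2.resize(v["im"],(800,600)))
    print(n,v["e"],v["r"].round(2).tolist(),v["K"].round(1).tolist(),v["k1"])
print(get_obs()); print(imaging.get_calibration("wrist")["hand_eye"])
E
```

```text
pics
scene [-0.31576313  0.79696021  0.61470453] [-0.35, 0.77, -0.49, 0.21] [[519.6, 0.0, 281.0], [0.0, 519.6, 204.6], [0.0, 0.0, 1.0]] -0.10200426685292419
top [ 0.37955451 -0.02111527  1.41631027] [-0.7, 0.71, -0.04, 0.05] [[479.6, 0.0, 280.6], [0.0, 479.6, 210.5], [0.0, 0.0, 1.0]] -0.14488460763486158
{'clock': 0.1, 'joint_pos': array([-1.20094883e+00,  2.41391267e-01,  3.86512557e-03,  1.33521612e+00,
       -1.50705843e-05,  1.57076874e+00]), 'joint_vel': array([ 0.00019507, -0.00137602,  0.00306061, -0.00028604, -0.00112553,
       -0.00063595]), 'tau': array([ 2.13883730e-03, -3.73137188e+01,  2.53010452e+01,  1.08580964e-02,
       -1.24617671e-06,  8.80696945e-06]), 'eef_pos': array([ 0.18053859, -0.46569237,  0.24747753]), 'tool_rot': array([ 9.82947271e-01,  1.83885063e-01, -1.86294543e-04, -9.54994784e-04]), 'ft_force': array([ 0.95190864,  0.71134075, -0.20117908]), 'ft_torque': array([-0.02983071,  0.01222346,  0.03704049]), 'grasp_force': 0.0, 'grip_width': 0.08529023709861443}
[[-7.04445995e-04 -9.60198807e-01 -2.79316586e-01  7.12641485e-02]
 [ 9.99999504e-01 -8.73093829e-04  4.79377216e-04  3.59740043e-04]
 [-7.04167018e-04 -2.79316109e-01  9.60198946e-01 -1.24842220e-01]
 [ 0.00000000e+00  0.00000000e+00  0.00000000e+00  1.00000000e+00]]
```

```bash
sed -i 's/r,e=np.array(c\["rotation"\]),/r,e=R.from_quat(c["rotation"]).as_matrix(),/' h.py
python3 - <<'E'
from h import *
import pickle
for n in("scene","top"):
    v=pickle.load(open(n+".pkl","rb"));v["r"]=R.from_quat(v["r"]).as_matrix();pickle.dump(v,open(n+".pkl","wb"))
    X=cloud(v); print(n,[X[r,c].round(3).tolist() for r,c in((210,280),(300,280),(210,150))])
E
```

```text
scene [[0.613, -0.038, 0.002], [0.311, 0.231, 0.002], [0.763, 0.264, 0.043]]
top [[0.556, 0.008, -0.002], [0.291, 0.013, -0.003], [0.566, 0.402, -0.003]]
```

View pics/scene0.png

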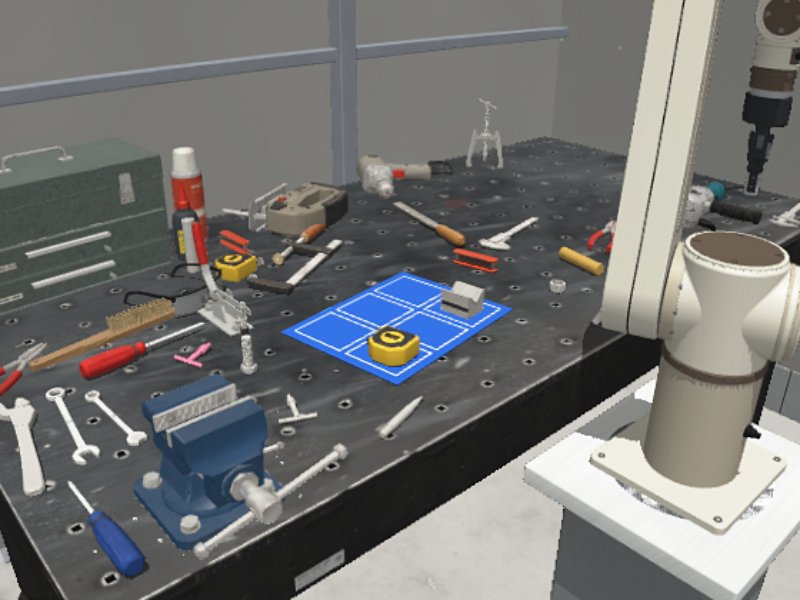

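View pics/top0.png

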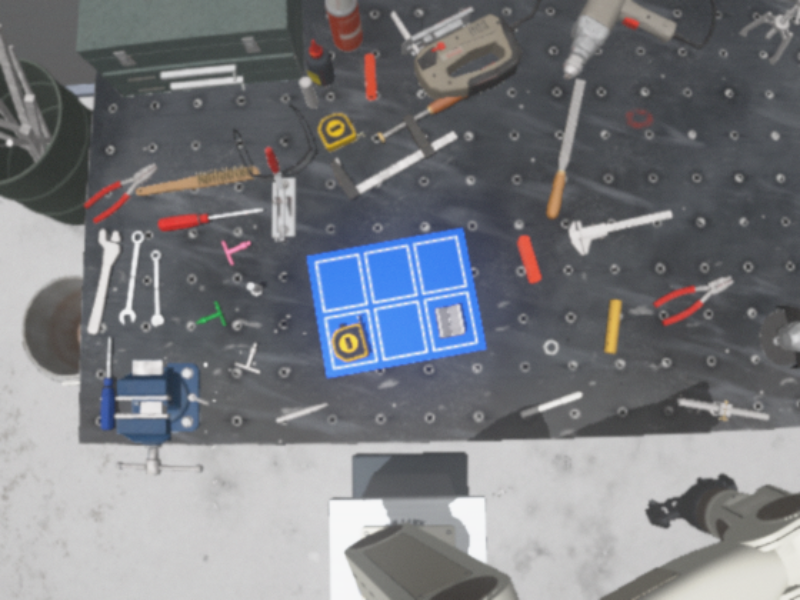

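Run:
```python
from h import *
import pickle
V={n:pickle.load(open(n+".pkl","rb")) for n in("scene","top")}
def comp(v,c,rad,f):
    im=v["im"];hsv=cv2.cvtColor(im,cv2.COLOR_BGR2HSV).astype(int);m=f(hsv).astype(np.uint8)
    k=np.zeros_like(m);cv2.circle(k,(int(c[0]*.7),int(c[1]*.7)),int(rad*.7),1,-1);m&=k
    n,l,s,_=cv2.connectedComponentsWithStats(m);i=1+s[1:,4].argmax();return l==i
grey=lambda h:(h[...,2]>110)&(h[...,1]<70)
red=lambda h:((h[...,0]<10)|(h[...,0]>174))&(h[...,1]>120)&(h[...,2]>90)
yel=lambda h:(h[...,0]>12)&(h[...,0]<32)&(h[...,1]>110)&(h[...,2]>90)
O=dict(bar=((613,327),40,(581,261),35,yel),hex=((530,260),35,(475,261),35,red),bolt=((253,290),18,(248,355),28,grey),nut=((551,347),16,(558,286),14,grey),chuck=((250,358),25,(297,412),27,grey),vb=((450,322),28,(463,300),30,grey))
for n,(ct,rt,cs,rs,f) in O.items():
    out=[]
    for name,c,r in(("top",ct,rt),("scene",cs,rs)):
        m=comp(V[name],c,r,f);ys,xs=np.nonzero(m);p=np.c_[xs,ys].mean(0)
        e,vec=np.linalg.eigh(np.cov(np.c_[xs,ys].T)); out.append((p,rays(V[name],p)[0],V[name]["e"],m.sum()))
        if name=="top": 
            a=onz(V[name],[p,p+10*vec[:,1]],.01);d=a[1]-a[0];ang=np.degrees(np.arctan2(d[1],d[0]));pt=a[0]
            X=cloud(V[name])[m]
    (p1,r1,e1,n1),(p2,r2,e2,n2)=out
    A=np.c_[r1,-r2];s=np.linalg.lstsq(A,e2-e1,rcond=None)[0];P=e1+s[0]*r1;Q=e2+s[1]*r2
    print(n,"tri",((P+Q)/2).round(3),"gap",np.linalg.norm(P-Q).round(4),"top z=.01",pt.round(3),"ang",ang.round(1),"n",n1,n2,"depth z",np.percentile(X[:,2],[10,50,90]).round(3))
# mat
blue=lambda h:(h[...,0]>100)&(h[...,0]<125)&(h[...,1]>120)
for name,c in(("top",(396,303)),("scene",(396,325))):
    m=comp(V[name],c,150,blue);q=cv2.convexHull(np.argwhere(m)[:,::-1].astype(np.int32))
    eps=3
    while len(cv2.approxPolyDP(q,eps,True))>4: eps+=.5
    w=onz(V[name],cv2.approxPolyDP(q,eps,True).reshape(-1,2),.003)
    (cx,cy),(a,b),an=cv2.minAreaRect((w[:,:2]*1000).astype(np.float32));print(name,"mat",w[:,:2].round(3).tolist(),(cx,cy),(a,b),an)
```

```text
bar tri [ 0.489 -0.432  0.014] gap 0.0026 top z=.01 [ 0.49  -0.432  0.01 ] ang 170.2 n 306 270 depth z [0.015 0.022 0.026]
hex tri [ 0.631 -0.26   0.028] gap 0.0027 top z=.01 [ 0.635 -0.263  0.01 ] ang -165.6 n 309 127 depth z [0.001 0.024 0.029]
bolt tri [0.583 0.31  0.03 ] gap 0.0019 top z=.01 [0.586 0.315 0.01 ] ang 48.6 n 84 205 depth z [-0.001  0.015  0.062]
nut tri [ 0.449 -0.301  0.01 ] gap 0.0001 top z=.01 [ 0.449 -0.301  0.01 ] ang -138.7 n 127 90 depth z [-0.003  0.009  0.017]
chuck tri [0.437 0.322 0.006] gap 0.0037 top z=.01 [0.438 0.322 0.01 ] ang 104.6 n 343 168 depth z [-0.004  0.     0.009]
vb tri [ 0.507 -0.094  0.026] gap 0.003 top z=.01 [ 0.51  -0.094  0.01 ] ang -172.4 n 366 542 depth z [0.026 0.039 0.047]
top mat [[0.45, -0.167], [0.399, 0.161], [0.654, 0.204], [0.707, -0.125]] (552.4373168945312, 18.7586669921875) (260.1568298339844, 334.5741271972656) 9.091228485107422
scene mat [[0.451, -0.168], [0.398, 0.16], [0.655, 0.201], [0.708, -0.127]] (552.8643188476562, 16.459304809570312) (261.0267333984375, 332.8641052246094) 9.160746574401855
```

{"fn": "apply_moves", "kwargs": {
  "targets": [
    [[0.96,0.1,-0.15,-3.9,1],[0.96,0.1,-0.15,-3.9,1],[0.96,0.1,-0.15,-3.9,1],[0.96,0.1,-0.15,-3.9,1],[0.96,0.1,-0.15,-3.9,1],[0.96,0.1,-0.15,-3.9,1],[0.96,0.1,-0.15,-3.9,1],[0.96,0.1,-0.15,-3.9,1]]
  ]
}}

```text
clock: 0.77
eef_pos: [0.4895, -0.4334, 0.1993]
tool_rot: [0.996, -0.089, -0.001, -0.0]
ft_force: [0.4, -0.6, 1.5]
grip_width: 0.0852
grasp_force: 0.0
```

```bash
cat >> h.py <<'E'
grey=lambda h:(h[...,2]>110)&(h[...,1]<70)
red=lambda h:((h[...,0]<10)|(h[...,0]>174))&(h[...,1]>120)&(h[...,2]>90)
yel=lambda h:(h[...,0]>12)&(h[...,0]<32)&(h[...,1]>110)&(h[...,2]>90)
def find(v,f,z,near,rad):
    """component of colour f nearest a world point; centre & long-axis angle on plane z"""
    m=f(cv2.cvtColor(v["im"],cv2.COLOR_BGR2HSV).astype(int)).astype(np.uint8)
    c=proj(v,[*near,z])[0]; pr=np.linalg.norm(proj(v,[near[0]+rad,near[1],z])[0]-c)
    k=np.zeros_like(m);cv2.circle(k,tuple(int(t) for t in c),int(pr),1,-1);m&=k
    n,l,s,_=cv2.connectedComponentsWithStats(m);i=1+s[1:,4].argmax()
    p=np.argwhere(l==i)[:,::-1]; w=(onz(v,p,z)[:,:2]*1000).astype(np.float32)
    (a,b,an)=cv2.minAreaRect(w); e,vec=np.linalg.eigh(np.cov(w.T)); ang=np.degrees(np.arctan2(*vec[::-1,1]))%180
    print("rectcentre",np.round(a,1),"mean",w.mean(0).round(1),"size",np.round(b,1),"rectang",round(an,1),"ang",ang.round(1),"px",p.mean(0).round(0),len(p))
    return l==i
def state():
    o=get_obs();q=R.from_quat(o["tool_rot"]).as_matrix();print("clk",round(o["clock"],2),"tcp",(o["eef_pos"]*1000).round(1),"close",np.degrees(np.arctan2(q[1,1],q[0,1])).round(1),"tilt",q[2].round(3),"w",round(o["grip_width"],4),"F",o["ft_force"].round(1),"j6",o["joint_pos"].round(2)[[0,5]]);return o
E
python3 - <<'E'
from h import *
state();v=cam("wrist");cv2.imwrite("pics/w1.png",v["im"])
m=find(v,yel,.0125,(.489,-.432),.09); X=cloud(v); print(np.percentile(X[m][:,2],[5,50,95]).round(4))
E
```

```text
clk 0.77 tcp [ 489.5 -433.4  199.3] close -100.2 tilt [-0.001 -0.001 -1.   ] w 0.0852 F [ 0.4 -0.6  1.5] j6 [-0.72  2.59]
rectcentre [ 489.6 -434.8] mean [ 492.8 -435.2] size [ 24.6 113.9] rectang 80.4 ang 170.5 px [286. 184.] 3471
[0.0165 0.0223 0.0244]
```

View pics/w1.png

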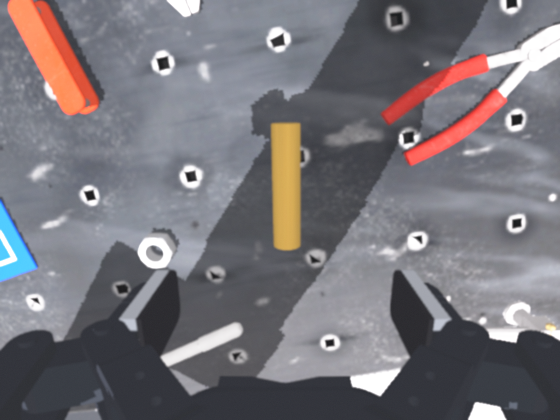

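{"fn": "apply_moves", "kwargs": {
  "targets": [
    [[0,-0.03,-0.9,0.7,1],[0,0,-0.9,0,1],[0,0,-0.9,0,1],[0,0,-0.9,0,0.6],[0,0,-0.83,0,0.2],[0,0,0,0,-1],[0,0,0,0,-1],[0,0,0,0,-1]]
  ]
}}

```text
clock: 1.48
eef_pos: [0.4884, -0.4358, 0.0246]
tool_rot: [0.997, -0.081, 0.001, 0.0]
ft_force: [0.2, 1.9, 1.1]
grip_width: 0.0254
grasp_force: 0.9
```

```bash
python3 -c "
from h import *
state()"
```

```text
clk 1.48 tcp [ 488.4 -435.8   24.6] close -99.3 tilt [ 0.001  0.    -1.   ] w 0.0254 F [0.2 1.9 1.1] j6 [-0.73  2.58]
```

{"fn": "apply_moves", "kwargs": {
  "targets": [
    [[0,0,0,0,-1],[0,0,0.9,0,-1],[0,0,0.9,0,-1],[-0.25,0.85,0.35,3.7,-1],[-0.25,0.85,0.35,3.7,-1],[-0.25,0.85,0.35,3.7,-1],[-0.25,0.85,0.35,3.7,-1],[-0.25,0.85,0.35,3.6,-1]]
  ]
}}

```text
clock: 2.15
eef_pos: [0.4374, -0.2641, 0.1675]
tool_rot: [0.997, 0.081, 0.001, 0.001]
ft_force: [0.6, 1.3, -3.8]
grip_width: 0.0227
grasp_force: 60.6
```

{"fn": "apply_moves", "kwargs": {
  "targets": [
    [[-0.25,0.9,0.2,0,-1],[-0.25,0.9,0.2,0,-1],[-0.25,0.9,0.2,0,-1],[-0.25,0.9,0.2,0,-1],[0,0,0,0,-1]]
  ]
}}

```text
clock: 2.57
eef_pos: [0.396, -0.1163, 0.2]
tool_rot: [0.997, 0.082, 0.001, -0.001]
ft_force: [-0.1, -0.6, -3.9]
grip_width: 0.0225
grasp_force: 60.8
```

Run:
```python
from h import *
state();v=cam("wrist");cv2.imwrite("pics/w2.png",v["im"]);import pickle;pickle.dump(v,open("w2.pkl","wb"))
```

```text
clk 2.57 tcp [ 396.  -116.3  200. ] close -80.6 tilt [ 0.003 -0.002 -1.   ] w 0.0225 F [-0.1 -0.6 -3.9] j6 [-0.29  2.69]
```

View pics/w2.png

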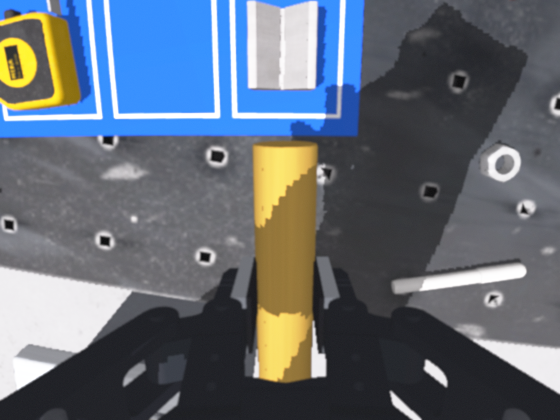

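Run:
```python
from h import *
import pickle
v=pickle.load(open("w2.pkl","rb"))
m=find(v,grey,.045,(.508,-.094),.05); X=cloud(v); print(np.percentile(X[m][:,2],[5,25,50,75,95]).round(4))
print(onz(v,[(248,88),(316,89),(250,2),(317,2)],.045).round(4)[:,:2].tolist())
# groove bottom line from depth
P=X[m]; u=np.array([np.cos(np.radians(9.1)),np.sin(np.radians(9.1))]); n=np.array([-u[1],u[0]])
s=P[:,:2]@u; t=P[:,:2]@n
for a in(.465,.475,.485,.495,.505):
    k=abs(s-a)<.005
    if k.sum()>50:
        lo=P[k,2]<.035; print(a,k.sum(),"groove t",np.median(t[k][lo]).round(4),"t range",np.percentile(t[k],[1,99]).round(4))
print("target t",np.array([.508,-.094])@n, (np.array([.508,-.094])@u))
q=v["im"][0:8]; 
b=cam("top"); find(b,grey,.045,(.508,-.094),.05)
m2=find(v,yel,.2-.0095,(.396,-.116),.12)
```

```text
rectcentre [508.2 -95.8] mean [507.9 -95.8] size [60.5 49.9] rectang 9.0 ang 8.1 px [282.  46.] 5914
[0.0238 0.0316 0.0381 0.0434 0.0449]
[[0.4751, -0.0758], [0.4826, -0.1255], [0.5337, -0.0688], [0.5414, -0.1154]]
0.465 944 groove t -0.1741 t range [-0.1994 -0.1459]
0.475 949 groove t -0.1741 t range [-0.1992 -0.1502]
0.485 972 groove t -0.1748 t range [-0.1997 -0.1504]
0.495 983 groove t -0.1748 t range [-0.1994 -0.1506]
0.505 1013 groove t -0.1748 t range [-0.1992 -0.1506]
target t -0.1731611959998633 0.48673935550754155
rectcentre [ 503.7 -102. ] mean [504.8 -95.1] size [68.3 69.8] rectang 9.7 ang 45.0 px [316. 225.] 396
rectcentre [ 400.8 -115.6] mean [ 407.2 -114.7] size [108.  24.] rectang 9.1 ang 9.2 px [284. 256.] 13798
```

{"fn": "apply_moves", "kwargs": {
  "targets": [
    [[0.92,0.17,-0.3,0,-1],[0.92,0.17,-0.3,0,-1],[0.92,0.17,-0.3,0,-1],[0,0,-0.7,0,-1],[0,0,-0.7,0,-1],[0,0,-0.7,0,-1],[0,0,-0.3,0,-1],[0,0,0,0,-1]]
  ]
}}

```text
clock: 3.33
eef_pos: [0.5076, -0.1019, 0.0635]
tool_rot: [0.997, 0.078, -0.001, -0.0]
ft_force: [0.4, -0.5, -3.1]
grip_width: 0.0225
grasp_force: 60.9
```

Run:
```python
from h import *
state()
```

```text
clk 3.33 tcp [ 507.6 -101.9   63.5] close -81.0 tilt [-0.003 -0.001 -1.   ] w 0.0225 F [ 0.4 -0.5 -3.1] j6 [-0.2   2.79]
```

{"fn": "apply_moves", "kwargs": {
  "targets": [
    [[-0.03,0.145,0,0,-1],[0,0,0,0,-1]]
  ]
}}

```text
clock: 3.5
eef_pos: [0.5075, -0.0954, 0.0654]
tool_rot: [0.997, 0.079, 0.0, -0.0]
ft_force: [0.2, -0.2, -4.6]
grip_width: 0.0227
grasp_force: 60.8
```

Run:
```python
from h import *
state()
```

```text
clk 3.5 tcp [507.5 -95.4  65.4] close -81.0 tilt [ 0.001 -0.    -1.   ] w 0.0227 F [ 0.2 -0.2 -4.6] j6 [-0.19  2.8 ]
```

{"fn": "apply_moves", "kwargs": {
  "targets": [
    [[0,0,-0.04,0,-1],[0,0,0,0,-0.2],[0,0,0,0,0.0],[0,0,0,0,0.1],[0,0,0.6,0,0.3],[0,-0.2,0.9,0,0.5],[0,-0.7,0.6,0,1],[0,-0.9,0.4,0,1]]
  ]
}}

```text
clock: 4.17
eef_pos: [0.509, -0.1667, 0.1674]
tool_rot: [0.997, 0.081, 0.003, 0.001]
ft_force: [1.3, -0.7, -0.1]
grip_width: 0.0849
grasp_force: 0.0
```

{"fn": "apply_moves", "kwargs": {
  "targets": [
    [[0.4,-0.8,0.3,1,1],[0.4,-0.8,0.3,1,1],[0.4,-0.8,0.2,1,1],[0,0,0,1,1]]
  ]
}}

```text
clock: 4.5
eef_pos: [0.5586, -0.2697, 0.1979]
tool_rot: [0.994, 0.112, 0.003, 0.003]
ft_force: [1.2, 0.4, -0.1]
grip_width: 0.0853
grasp_force: 0.0
```

Run:
```python
from h import *
state();v=cam("wrist");cv2.imwrite("pics/w3.png",v["im"])
find(v,red,.026,(.633,-.262),.09);find(v,red,.013,(.633,-.262),.09);find(v,yel,.045,(.508,-.096),.09)
t=cam("top");find(t,yel,.045,(.508,-.096),.08)
tt=t["im"][30:110,230:300];cv2.imwrite("pics/t3.png",np.vstack([cv2.resize(tt,(350,400)), cv2.resize(t["im"][140:220,340:410],(350,400))])[:600] if 0 else np.hstack([cv2.resize(tt,(350,400)), cv2.resize(t["im"][140:220,340:410],(350,400))]))
```

```text
clk 4.5 tcp [ 558.6 -269.7  197.9] close -77.2 tilt [ 0.006  0.007 -1.   ] w 0.0853 F [ 1.2  0.4 -0.1] j6 [-0.45  2.47]
rectcentre [ 635.7 -265.2] mean [ 638.  -265.1] size [99.1 22.7] rectang 13.8 ang 14.1 px [299.  97.] 3383
rectcentre [ 636.1 -265.7] mean [ 638.5 -265.6] size [103.4  23.7] rectang 13.8 ang 14.1 px [299.  97.] 3383
rectcentre [507.8 -96.3] mean [509.5 -98.7] size [116.   27.7] rectang 6.9 ang 5.6 px [ 66. 211.] 3000
rectcentre [509.1 -91.2] mean [508.1 -91.5] size [103.6  18. ] rectang 7.7 ang 7.5 px [315. 224.] 225
```

View pics/w3.png

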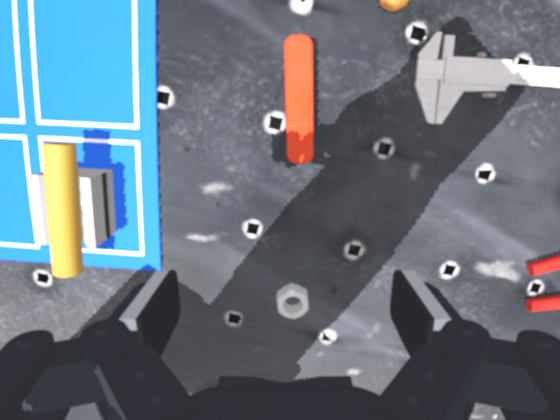

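View pics/t3.png

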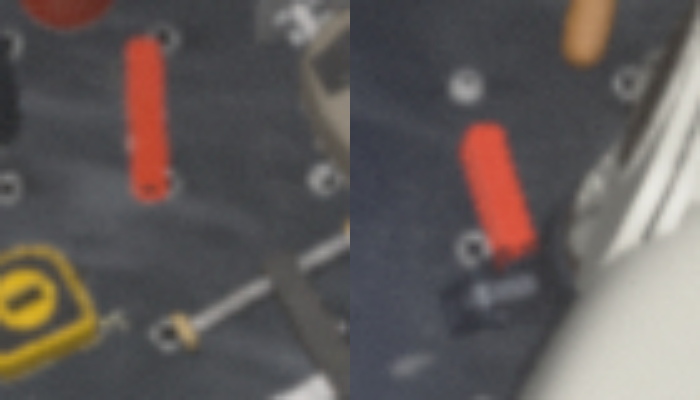

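{"fn": "apply_moves", "kwargs": {
  "targets": [
    [[0.9,0.05,-0.35,1,1],[0.9,0.05,-0.35,0.2,1],[0.13,0,-0.9,0,0.6],[0,0,-0.9,0,0.2],[0,0,-0.9,0,0],[0,0,-0.9,0,0],[0,0,0,0,0],[0,0,0,0,0]]
  ]
}}

```text
clock: 5.27
eef_pos: [0.6306, -0.257, 0.0216]
tool_rot: [0.992, 0.125, -0.002, -0.001]
ft_force: [0.5, 0.4, 1.0]
grip_width: 0.0431
grasp_force: 0.0
```

Run:
```python
from h import *
state()
```

```text
clk 5.27 tcp [ 630.6 -257.    21.6] close -75.6 tilt [-0.004 -0.003 -1.   ] w 0.0431 F [0.5 0.4 1. ] j6 [-0.39  2.5 ]
```

{"fn": "apply_moves", "kwargs": {
  "targets": [
    [[0.13,-0.2,-0.03,-0.4,0],[0,0,0,0,0],[0,0,0,0,-1],[0,0,0,0,-1],[0,0,0,0,-1],[0,0,0,0,-1]]
  ]
}}

```text
clock: 5.77
eef_pos: [0.6377, -0.2668, 0.0235]
tool_rot: [0.993, 0.121, 0.001, 0.0]
ft_force: [-1.6, 0.0, 4.1]
grip_width: 0.0209
grasp_force: 62.4
```

Run:
```python
from h import *
state()
```

```text
clk 5.77 tcp [ 637.7 -266.8   23.5] close -76.1 tilt [ 0.001  0.    -1.   ] w 0.0209 F [-1.6  0.   4.1] j6 [-0.4  2.5]
```

{"fn": "apply_moves", "kwargs": {
  "targets": [
    [[0,0,0.9,0,-1],[0,0,0.9,0,-1],[-0.446,0.862,0.25,-0.8,-1],[-0.446,0.862,0.25,-0.8,-1],[-0.446,0.862,0.25,-0.8,-1],[-0.446,0.862,0.25,-0.8,-1],[-0.446,0.862,0.25,-0.8,-1],[-0.446,0.862,0.25,-0.8,-1]]
  ]
}}

```text
clock: 6.43
eef_pos: [0.5286, -0.0588, 0.1543]
tool_rot: [0.997, 0.079, -0.0, -0.0]
ft_force: [0.5, 0.8, -1.4]
grip_width: 0.021
grasp_force: 61.8
```

{"fn": "apply_moves", "kwargs": {
  "targets": [
    [[-0.446,0.862,0,0,-1],[-0.446,0.862,0,0,-1],[0,0,-0.3,0,-1],[0,0,0,0,-1]]
  ]
}}

```text
clock: 6.77
eef_pos: [0.4923, 0.0105, 0.141]
tool_rot: [0.997, 0.081, -0.002, -0.0]
ft_force: [-0.6, -1.2, -2.2]
grip_width: 0.0205
grasp_force: 61.8
```

Run:
```python
from h import *
state();v=cam("wrist");cv2.imwrite("pics/w4.png",v["im"])
```

```text
clk 6.77 tcp [492.3  10.5 141. ] close -80.7 tilt [-0.003 -0.    -1.   ] w 0.0205 F [-0.6 -1.2 -2.2] j6 [0.02 3.  ]
```

View pics/w4.png

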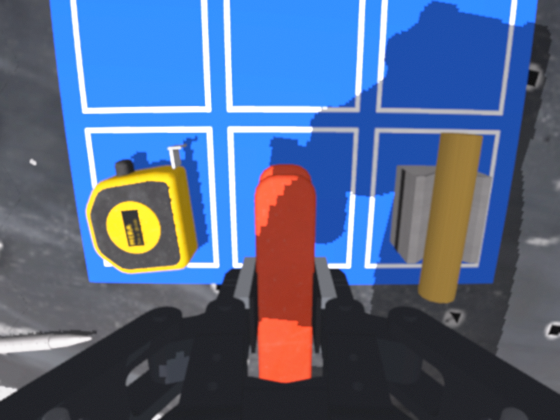

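{"fn": "apply_moves", "kwargs": {
  "targets": [
    [[0.06,-0.03,-0.9,0,-1],[0,0,-0.9,0,-1],[0,0,-0.7,0,-1],[0,0,-0.3,0,-1],[0,0,0,0,-1],[0,0,0,0,-1]]
  ]
}}

```text
clock: 7.32
eef_pos: [0.4974, 0.0063, 0.0297]
tool_rot: [0.997, 0.078, -0.001, 0.0]
ft_force: [0.7, 0.1, -1.2]
grip_width: 0.0209
grasp_force: 62.9
```

Run:
```python
from h import *
state()
```

```text
clk 7.32 tcp [497.4   6.3  29.7] close -81.0 tilt [-0.001  0.    -1.   ] w 0.0209 F [ 0.7  0.1 -1.2] j6 [0.01 3.  ]
```

{"fn": "apply_moves", "kwargs": {
  "targets": [
    [[-0.04,0.05,-0.06,0,-1],[0,0,0,0,-0.2],[0,0,0,0,0.05],[0,0,0,0,0.05],[0,0,0.9,0,0.05],[0,0,0.9,0,0.3],[0,0,0.9,0,1],[-0.3,-0.85,0.35,0,1]]
  ]
}}

```text
clock: 7.98
eef_pos: [0.4888, -0.0212, 0.1558]
tool_rot: [0.997, 0.083, 0.006, -0.0]
ft_force: [2.2, -1.1, 0.6]
grip_width: 0.0776
grasp_force: 0.0
```

{"fn": "apply_moves", "kwargs": {
  "targets": [
    [[-0.3,-0.9,0.3,0,1],[-0.3,-0.9,0.3,0,1],[-0.3,-0.9,0.2,0,1],[-0.3,-0.9,0,0,1],[-0.3,-0.9,0,0,1],[-0.3,-0.9,0,0,1],[-0.3,-0.9,0,0,1],[0,-0.5,0,0,1]]
  ]
}}

```text
clock: 8.65
eef_pos: [0.3976, -0.2998, 0.1828]
tool_rot: [0.997, 0.077, 0.0, 0.001]
ft_force: [0.9, 0.7, 0.0]
grip_width: 0.0854
grasp_force: 0.0
```

Run:
```python
from h import *
state();v=cam("wrist");cv2.imwrite("pics/w5.png",v["im"])
m=find(v,grey,.016,(.449,-.301),.03).astype(np.uint8)
h=cv2.convexHull(np.argwhere(m)[:,::-1].astype(np.int32)).reshape(-1,2)
for z in(.016,.008):
    w=onz(v,h,z)[:,:2]*1000
    best=[]
    for a in range(0,180,2):
        d=w@[np.cos(np.radians(a)),np.sin(np.radians(a))];best.append((np.ptp(d),a,(d.max()+d.min())/2))
    best.sort();print(z,[(round(b[0],1),b[1]) for b in best[:10]],np.round(cv2.minEnclosingCircle(w.astype(np.float32))[0],1))
t=cam("top");find(t,red,.029,(.4933,.009),.07)
```

```text
clk 8.65 tcp [ 397.6 -299.8  182.8] close -81.1 tilt [-0.     0.002 -1.   ] w 0.0854 F [0.9 0.7 0. ] j6 [-0.65  2.34]
rectcentre [ 454.9 -292.7] mean [ 455.7 -292.7] size [42.8 48.9] rectang 16.1 ang 87.2 px [286. 122.] 1770
0.016 [(np.float64(42.8), 16), (np.float64(43.2), 18), (np.float64(43.5), 14), (np.float64(43.5), 20), (np.float64(43.8), 22), (np.float64(44.0), 24), (np.float64(44.0), 12), (np.float64(44.2), 26), (np.float64(44.4), 28), (np.float64(44.4), 34)] [ 450.  -292.8]
0.008 [(np.float64(44.0), 16), (np.float64(44.3), 18), (np.float64(44.6), 14), (np.float64(44.7), 20), (np.float64(45.0), 22), (np.float64(45.3), 24), (np.float64(45.3), 12), (np.float64(45.4), 26), (np.float64(45.6), 28), (np.float64(45.7), 34)] [ 449.5 -293. ]
rectcentre [493.5  11.4] mean [493.1  11.4] size [94.8 17.3] rectang 8.8 ang 8.9 px [279. 230.] 192
```

View pics/w5.png

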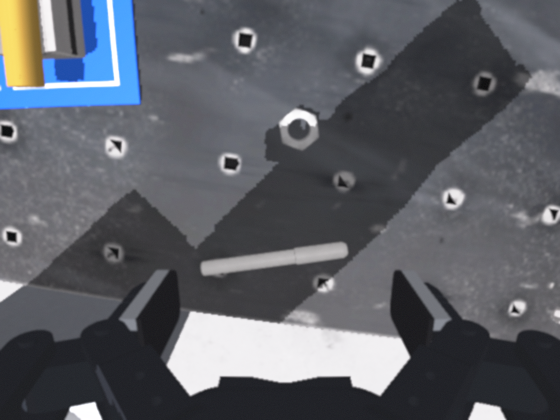

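```bash
cat >> h.py <<'E'
def nutfit(v,near,zt):
    X=cloud(v);m=((X[...,2]>zt-.006)&(X[...,2]<zt+.02)&(np.hypot(X[...,0]-near[0],X[...,1]-near[1])<.03)).astype(np.uint8)
    print("depth z",np.percentile(X[m>0][:,2],[50,90]).round(4),m.sum())
    h=cv2.convexHull(np.argwhere(m)[:,::-1].astype(np.int32)).reshape(-1,2); w=onz(v,h,zt)[:,:2]*1000
    A=np.arange(0,60,2); f=[np.mean([np.ptp(w@[np.cos(np.radians(a+k)),np.sin(np.radians(a+k))]) for k in(0,60,120)]) for a in A]
    i=int(np.argmin(f));print("flat normal",A[i],"(mod 60) width",round(f[i],1),"max",round(max(f),1),"c",np.round(cv2.minEnclosingCircle(w.astype(np.float32))[0],1))
E
python3 - <<'E'
from h import *
v=cam("wrist");nutfit(v,(.449,-.301),.016)
cv2.imwrite("pics/n5.png",cv2.resize(v["im"][85:165,250:350],(800,600),interpolation=cv2.INTER_CUBIC))
E
```

```text
depth z [0.015 0.016] 807
flat normal 48 (mod 60) width 29.8 max 32.9 c [ 452.5 -303.1]
```

View pics/n5.png

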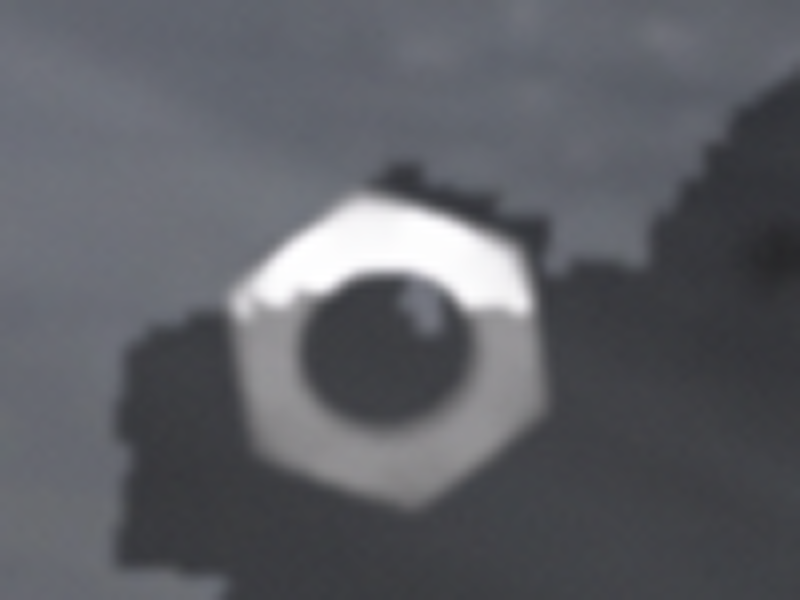

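{"fn": "apply_moves", "kwargs": {
  "targets": [
    [[0.68,-0.04,-0.5,4.5,0.4],[0.68,-0.04,-0.5,4.5,0.4],[0,0,-0.9,0,0.4],[0,0,-0.9,0,0.4],[0,0,-0.6,0,0.4],[0,0,0,0,0.4],[0,0,0,0,0.4]]
  ]
}}

```text
clock: 9.38
eef_pos: [0.4533, -0.2978, 0.0451]
tool_rot: [0.987, 0.158, -0.001, -0.001]
ft_force: [1.0, -0.2, 0.2]
grip_width: 0.0596
grasp_force: 0.0
```

Run:
```python
from h import *
state();v=cam("wrist");nutfit(v,(.452,-.302),.016)
```

```text
clk 9.38 tcp [ 453.3 -297.8   45.1] close -71.8 tilt [-0.002 -0.003 -1.   ] w 0.0596 F [ 1.  -0.2  0.2] j6 [-0.58  2.24]
depth z [0.0149 0.0159] 2518
flat normal 50 (mod 60) width 42.2 max 45.4 c [ 450.3 -312. ]
```

{"fn": "apply_moves", "kwargs": {
  "targets": [
    [[-0.03,-0.12,-0.4,0,0.2],[0,0,-0.28,0,0.1],[0,0,0,0,0.1],[0,0,0,0,-1],[0,0,0,0,-1],[0,0,0,0,-1],[0,0,0,0,-1]]
  ]
}}

```text
clock: 10.02
eef_pos: [0.4543, -0.3053, 0.0212]
tool_rot: [0.988, 0.157, 0.002, 0.001]
ft_force: [-0.8, 1.3, 6.7]
grip_width: 0.0277
grasp_force: 60.0
```

Run:
```python
from h import *
state()
```

```text
clk 10.02 tcp [ 454.3 -305.3   21.2] close -71.9 tilt [ 0.003  0.003 -1.   ] w 0.0277 F [-0.8  1.3  6.7] j6 [-0.59  2.23]
```

{"fn": "apply_moves", "kwargs": {
  "targets": [
    [[0,0,0.8,0,-1],[0,0,0.9,0,-1],[0,0.4,0.8,0,-1],[0.3,0.9,0.2,2,-1],[0.3,0.9,0.2,2,-1],[0.3,0.9,0,2,-1],[0.3,0.9,0,2,-1],[0.3,0.9,0,2,-1]]
  ]
}}

```text
clock: 10.68
eef_pos: [0.5136, -0.1071, 0.1362]
tool_rot: [0.97, 0.243, 0.001, 0.001]
ft_force: [0.9, -0.5, -1.0]
grip_width: 0.0279
grasp_force: 59.6
```

{"fn": "apply_moves", "kwargs": {
  "targets": [
    [[0.3,0.9,0,0,-1],[0.3,0.9,0,0,-1],[0.3,0.9,0,0,-1],[0.3,0.9,0,0,-1],[0.3,0.9,0,0,-1],[0.3,0.9,0,0,-1],[0.3,0.7,0,0,-1],[0,0,0,0,-1]]
  ]
}}

```text
clock: 11.35
eef_pos: [0.5989, 0.1416, 0.1356]
tool_rot: [0.969, 0.246, 0.002, -0.001]
ft_force: [0.3, -0.4, -0.1]
grip_width: 0.0278
grasp_force: 59.6
```

Run:
```python
from h import *
state();v=cam("wrist");cv2.imwrite("pics/w6.png",v["im"])
```

```text
clk 11.35 tcp [598.9 141.6 135.6] close -61.5 tilt [ 0.005 -0.001 -1.   ] w 0.0278 F [ 0.3 -0.4 -0.1] j6 [0.23 2.88]
```

View pics/w6.png

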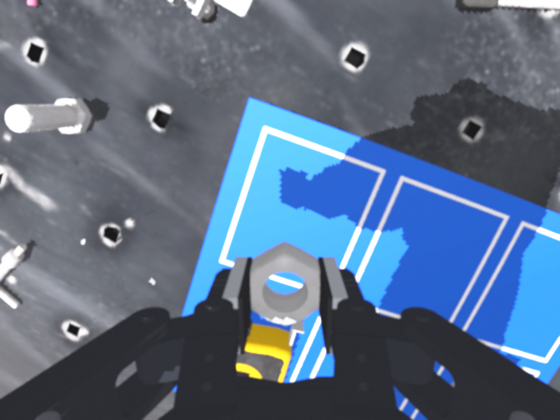

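{"fn": "apply_moves", "kwargs": {
  "targets": [
    [[-0.05,-0.22,-0.5,0,-1],[0,0,-0.9,0,-1],[0,0,-0.8,0,-1],[0,0,-0.4,0,-1],[0,0,0,0,-1],[0,0,0,0,-1]]
  ]
}}

```text
clock: 11.9
eef_pos: [0.5939, 0.1255, 0.0304]
tool_rot: [0.97, 0.242, -0.001, 0.0]
ft_force: [-0.4, -0.0, -0.4]
grip_width: 0.0281
grasp_force: 59.6
```

Run:
```python
from h import *
state()
```

```text
clk 11.9 tcp [593.9 125.5  30.4] close -62.0 tilt [-0.002 -0.    -1.   ] w 0.0281 F [-0.4 -0.  -0.4] j6 [0.21 2.86]
```

{"fn": "apply_moves", "kwargs": {
  "targets": [
    [[0.06,0.14,-0.12,0,-1],[0,0,0,0,-1],[0,0,0,0,-0.1],[0,0,0,0,0.1],[0,0,0.9,0,0.2],[0,0,0.9,0,0.5],[0,0,0.9,0,1],[-0.2,0.6,0.7,0,1]]
  ]
}}

```text
clock: 12.57
eef_pos: [0.5914, 0.1533, 0.166]
tool_rot: [0.971, 0.24, 0.002, 0.001]
ft_force: [0.6, 1.6, 0.2]
grip_width: 0.0841
grasp_force: 0.0
```

{"fn": "apply_moves", "kwargs": {
  "targets": [
    [[-0.3,0.8,0.4,0,1],[-0.3,0.8,0.2,0,1],[-0.3,0.8,0.2,0,1],[-0.3,0.8,0,0,1],[0,0,0,0,1]]
  ]
}}

```text
clock: 12.98
eef_pos: [0.5394, 0.2902, 0.196]
tool_rot: [0.969, 0.246, 0.002, -0.002]
ft_force: [0.3, -0.2, -0.6]
grip_width: 0.0855
grasp_force: 0.0
```

Run:
```python
from h import *
state();v=cam("wrist");cv2.imwrite("pics/w7.png",v["im"])
X=cloud(v);m=(X[...,2]>.05)&(np.hypot(X[...,0]-.583,X[...,1]-.31)<.04);print(m.sum(),X[m].mean(0).round(4),np.percentile(X[m][:,2],95))
t=(X[...,2]>.057)&m;p=np.argwhere(t)[:,::-1];print("top px",p.mean(0),onz(v,p.mean(0),.06).round(4))
m=(X[...,2]>.007)&(X[...,2]<.013)&(np.hypot(X[...,0]-.583,X[...,1]-.31)<.03);print("head",m.sum(),X[m].mean(0).round(4))
m=find(v,grey,.01,(.437,.322),.05);Y=X[m];print(np.percentile(Y[:,2],[5,50,95]).round(4))
nutfit(v,(.595,.132),.019)
```

```text
clk 12.98 tcp [539.4 290.2 196. ] close -61.5 tilt [ 0.004 -0.003 -1.   ] w 0.0855 F [ 0.3 -0.2 -0.6] j6 [0.49 3.14]
10400 [0.5594 0.2946 0.2598] 0.32110457472703824
top px [308.51073044 374.50139544] [[0.4143 0.1984 0.06  ]]
head 286 [0.5893 0.3092 0.0091]
rectcentre [436.3 320.6] mean [439.2 319.9] size [95.1 95.5] rectang 62.5 ang 32.3 px [206. 267.] 6705
[-0.0032 -0.0019  0.0097]
depth z [0.0179 0.019 ] 727
flat normal 58 (mod 60) width 31.5 max 34.0 c [597.3 134.8]
```

View pics/w7.png

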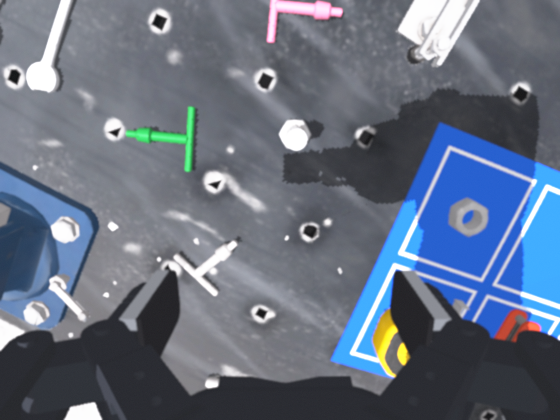

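Run:
```python
from h import *
v=cam("wrist");X=cloud(v)
m=(X[...,2]>.045)&(X[...,2]<.07)&(np.hypot(X[...,0]-.585,X[...,1]-.312)<.03);p=np.argwhere(m)[:,::-1]
print(m.sum(),X[m].mean(0).round(4),p.mean(0),onz(v,p.mean(0),.06).round(4))
m=(X[...,2]>.006)&(X[...,2]<.014)&(np.hypot(X[...,0]-.585,X[...,1]-.312)<.025);p=np.argwhere(m)[:,::-1]
h=onz(v,p,.01)[:,:2]*1000;print("head circle",cv2.minEnclosingCircle(h.astype(np.float32)))
cv2.imwrite("pics/ck.png",cv2.resize(v["im"][225:315,150:270],(800,600),interpolation=cv2.INTER_CUBIC))
m=(X[...,2]>.004)&(X[...,2]<.02)&(np.hypot(X[...,0]-.437,X[...,1]-.322)<.04);h=X[m][:,:2]*1000;print("ck",m.sum(),cv2.minAreaRect(h.astype(np.float32)),h.mean(0),np.percentile(X[m][:,2],[50,90,98]))
```

```text
387 [0.5865 0.3065 0.0589] [291.54521964 137.25064599] [[0.5866 0.3065 0.06  ]]
head circle ((586.3997802734375, 306.4625244140625), 13.283418655395508)
ck 759 ((448.20166015625, 318.4052429199219), (55.016639709472656, 56.15336990356445), 73.58370971679688) [442.86418353 320.5329436 ] [0.00748184 0.01159218 0.0126786 ]
```

View pics/ck.png

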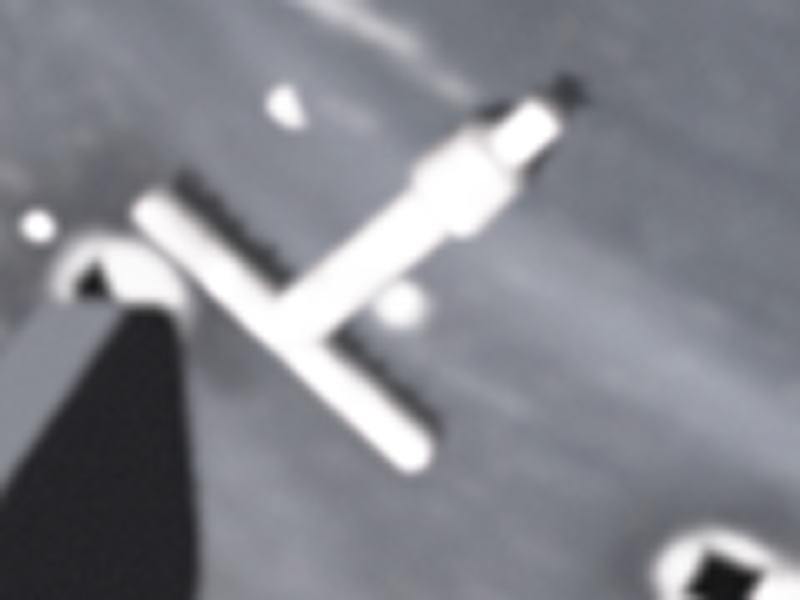

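{"fn": "apply_moves", "kwargs": {
  "targets": [
    [[0.58,0.2,-0.5,5,1],[0.58,0.2,-0.5,5,1],[0,0,-0.8,0,1],[0,0,-0.8,0,1],[0,0,-0.6,0,0.7],[0,0,-0.6,0,0.3],[0,0,0,0,0.1]]
  ]
}}

```text
clock: 13.67
eef_pos: [0.5844, 0.2965, 0.0357]
tool_rot: [0.946, 0.325, -0.006, 0.001]
ft_force: [-1.3, -0.5, -0.4]
grip_width: 0.0517
grasp_force: 0.0
```

Run:
```python
from h import *
state()
```

```text
clk 13.67 tcp [584.4 296.5  35.7] close -52.0 tilt [-0.011 -0.002 -1.   ] w 0.0517 F [-1.3 -0.5 -0.4] j6 [0.47 2.95]
```

{"fn": "apply_moves", "kwargs": {
  "targets": [
    [[0.05,0.25,0,0,0.1],[0,0,0,0,0.1],[0,0,0,0,0],[0,0,0,0,-0.4],[0,0,0,0,-1],[0,0,0,0,-1],[0,0,0,0,-1]]
  ]
}}

```text
clock: 14.25
eef_pos: [0.5905, 0.3107, 0.0438]
tool_rot: [0.945, 0.326, 0.002, -0.0]
ft_force: [-1.2, -1.7, 6.1]
grip_width: 0.0144
grasp_force: 58.4
```

Run:
```python
from h import *
state()
```

```text
clk 14.25 tcp [590.5 310.7  43.8] close -51.9 tilt [ 0.003  0.001 -1.   ] w 0.0144 F [-1.2 -1.7  6.1] j6 [0.48 2.96]
```

{"fn": "apply_moves", "kwargs": {
  "targets": [
    [[0,0,0.7,0,-1],[0,0,0.8,0,-1],[0.1,-0.5,0.2,0,-1],[0.1,-0.95,0,0,-1],[0.1,-0.95,0,0,-1],[0.1,-0.95,0,0,-1],[0.1,-0.95,0,0,-1],[0.1,-0.95,0,0,-1]]
  ]
}}

```text
clock: 14.92
eef_pos: [0.6129, 0.0986, 0.1095]
tool_rot: [0.945, 0.327, -0.001, -0.0]
ft_force: [0.5, -0.9, -1.9]
grip_width: 0.0141
grasp_force: 58.6
```

{"fn": "apply_moves", "kwargs": {
  "targets": [
    [[0.1,-0.95,0,0,-1],[0.1,-0.95,0,0,-1],[0.1,-0.95,0,0,-1],[0.1,-0.9,0,0,-1],[0.1,-0.6,0,0,-1],[0,0,0,0,-1],[0,0,0,0,-1],[0,0,0,0,-1]]
  ]
}}

```text
clock: 15.58
eef_pos: [0.633, -0.0734, 0.1093]
tool_rot: [0.945, 0.326, -0.001, -0.001]
ft_force: [-0.3, -0.6, -2.1]
grip_width: 0.014
grasp_force: 58.6
```

Run:
```python
from h import *
state()
```

```text
clk 15.58 tcp [633.  -73.4 109.3] close -51.9 tilt [-0.001 -0.001 -1.   ] w 0.014 F [-0.3 -0.6 -2.1] j6 [-0.12  2.36]
```

{"fn": "apply_moves", "kwargs": {
  "targets": [
    [[0,0.04,-0.6,0,-1],[0,0,-0.5,0,-1],[0,0,-0.3,0,-1],[0,0,-0.13,0,-1],[0,0,0,0,-1],[0,0,0,0,-1],[0,0,0,0,-1]]
  ]
}}

```text
clock: 16.17
eef_pos: [0.6343, -0.0716, 0.0495]
tool_rot: [0.945, 0.327, 0.001, 0.0]
ft_force: [0.1, -0.8, -1.3]
grip_width: 0.0145
grasp_force: 58.7
```

Run:
```python
from h import *
state();v=cam("wrist");cv2.imwrite("pics/w8.png",v["im"])
```

```text
clk 16.17 tcp [634.3 -71.6  49.5] close -51.9 tilt [ 0.001  0.001 -1.   ] w 0.0145 F [ 0.1 -0.8 -1.3] j6 [-0.11  2.36]
```

View pics/w8.png

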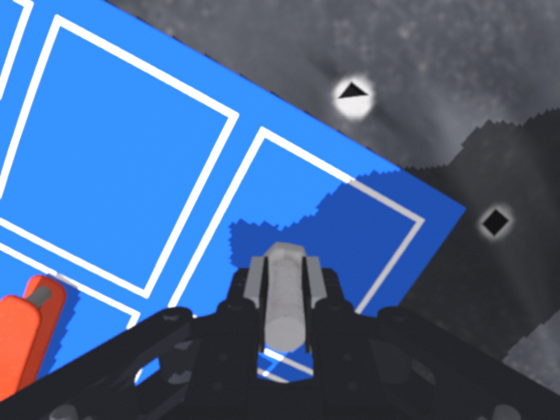

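{"fn": "apply_moves", "kwargs": {
  "targets": [
    [[0,0,-0.05,0,-1],[0,0,0,0,-1],[0,0,0,0,-0.5],[0,0,0,0,0],[0,0,0.7,0,0.2],[0,0,0.9,0,0.3],[0,0,0.9,7,0.5],[-0.2,0.5,0.7,7,1]]
  ]
}}

```text
clock: 16.88
eef_pos: [0.6274, -0.0551, 0.1779]
tool_rot: [0.898, 0.44, 0.002, 0.002]
ft_force: [1.4, 1.1, 0.4]
grip_width: 0.0743
grasp_force: 0.0
```

{"fn": "apply_moves", "kwargs": {
  "targets": [
    [[-0.43,0.86,0.1,7,1],[-0.43,0.86,0,7,1],[-0.43,0.86,0,7,1],[-0.43,0.86,0,7,1],[-0.43,0.86,0,7,1],[-0.43,0.86,0,7,1],[-0.43,0.86,0,7,1],[-0.43,0.86,0,7,1]]
  ]
}}

```text
clock: 17.55
eef_pos: [0.4872, 0.2245, 0.1794]
tool_rot: [0.585, 0.811, 0.001, 0.0]
ft_force: [0.4, 0.7, 1.2]
grip_width: 0.0858
grasp_force: 0.0
```

{"fn": "apply_moves", "kwargs": {
  "targets": [
    [[-0.43,0.86,0,7,1],[-0.43,0.86,0,7,1],[-0.3,0.6,0,7,1],[0,0,0,7,1],[0,0,0,7,1],[0,0,0,7,1],[0,0,0,2,1],[0,0,0,0,1]]
  ]
}}

```text
clock: 18.22
eef_pos: [0.4417, 0.3161, 0.1791]
tool_rot: [0.241, 0.971, 0.0, 0.0]
ft_force: [-0.7, -0.2, -0.1]
grip_width: 0.0856
grasp_force: 0.0
```

Run:
```python
from h import *
import pickle
state();v=cam("wrist");pickle.dump(v,open("w9.pkl","wb"));cv2.imwrite("pics/w9.png",v["im"])
```

```text
clk 18.22 tcp [441.7 316.1 179.1] close 62.1 tilt [-0.     0.001 -1.   ] w 0.0856 F [-0.7 -0.2 -0.1] j6 [0.62 1.11]
```

View pics/w9.png

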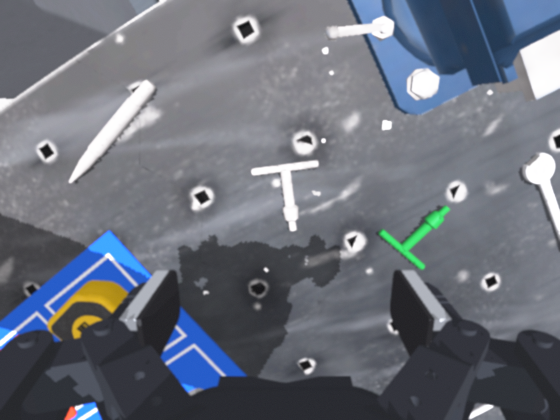

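Run:
```python
from h import *
import pickle
v=pickle.load(open("w9.pkl","rb"))
P=onz(v,[(253,171),(317,164),(286,167.5),(293,230)],.008)[:,:2]*1000;print(P.round(1))
d=P[3]-P[2];L=np.linalg.norm(d);print("len",L,"bar",np.linalg.norm(P[1]-P[0]),"shaft ang",np.degrees(np.arctan2(d[1],d[0])),"bar ang",np.degrees(np.arctan2(*(P[1]-P[0])[::-1])))
print("centre point (26 mm from bar axis):",(P[2]+d/L*26).round(1))
X=cloud(v);m=(X[...,2]>.004)&(X[...,2]<.03)&(np.hypot(X[...,0]-.440,X[...,1]-.318)<.045);h=X[m][:,:2]*1000;print(m.sum(),cv2.minAreaRect(h.astype(np.float32)),np.percentile(X[m][:,2],[50,90,98]).round(4))
```

```text
[[413.5 301.4]
 [433.  350.7]
 [423.7 326.8]
 [474.7 306.7]]
len 54.83842551535913 bar 53.05392480275659 shaft ang -21.51207441687419 bar ang 68.37841095217769
centre point (26 mm from bar axis): [447.9 317.3]
1064 ((447.2533874511719, 316.3492431640625), (55.74282455444336, 56.59306716918945), 69.94756317138672) [0.0074 0.0115 0.0129]
```

{"fn": "apply_moves", "kwargs": {
  "targets": [
    [[0.36,-0.06,-0.6,6.4,0.4],[0,0,-0.9,0,0.3],[0,0,-0.9,0,0.2],[0,0,-0.6,0,0.1],[0,0,-0.4,0,0],[0,0,-0.2,0,0],[0,0,0,0,0],[0,0,0,0,0]]
  ]
}}

```text
clock: 18.93
eef_pos: [0.4564, 0.3136, 0.0352]
tool_rot: [0.187, 0.982, 0.0, 0.0]
ft_force: [0.7, 1.0, 0.6]
grip_width: 0.0424
grasp_force: 0.0
```

Run:
```python
from h import *
state()
```

```text
clk 18.93 tcp [456.4 313.6  35.2] close 68.4 tilt [-0.  0. -1.] w 0.0424 F [0.7 1.  0.6] j6 [0.6  0.98]
```

{"fn": "apply_moves", "kwargs": {
  "targets": [
    [[0,0,-0.2,0,0],[0,0,-0.15,0,0],[0,0,-0.07,0,-0.2],[0,0,0,0,-0.4],[0,0,0,0,-1],[0,0,0,0,-1],[0,0,0,0,-1],[0,0,0,0,-1]]
  ]
}}

```text
clock: 19.6
eef_pos: [0.4561, 0.3135, 0.0182]
tool_rot: [0.187, 0.982, 0.0, 0.0]
ft_force: [-0.8, -0.7, 0.6]
grip_width: 0.01
grasp_force: 58.6
```

Run:
```python
from h import *
state()
```

```text
clk 19.6 tcp [456.1 313.5  18.2] close 68.5 tilt [-0.  0. -1.] w 0.01 F [-0.8 -0.7  0.6] j6 [0.6  0.98]
```

{"fn": "apply_moves", "kwargs": {
  "targets": [
    [[0,0,0.8,0,-1],[0,0,0.9,0,-1],[0.2,-0.4,0.5,0,-1],[0.455,-0.8,0,0,-1],[0.455,-0.8,0,0,-1],[0.455,-0.8,0,0,-1],[0.455,-0.8,0,0,-1],[0.455,-0.8,0,0,-1]]
  ]
}}

```text
clock: 20.27
eef_pos: [0.5557, 0.136, 0.1062]
tool_rot: [0.186, 0.982, 0.0, 0.0]
ft_force: [0.7, 0.0, -1.3]
grip_width: 0.0098
grasp_force: 58.8
```

{"fn": "apply_moves", "kwargs": {
  "targets": [
    [[0.455,-0.8,0,0,-1],[0.455,-0.8,0,0,-1],[0.455,-0.8,0,0,-1],[0.26,-0.42,0,0,-1],[0,0,-0.5,0,-1],[0,0,-0.5,0,-1],[0,0,0,0,-1],[0,0,0,0,-1]]
  ]
}}

```text
clock: 20.93
eef_pos: [0.6186, 0.0244, 0.0645]
tool_rot: [0.187, 0.982, -0.0, -0.002]
ft_force: [0.0, -0.0, -0.3]
grip_width: 0.01
grasp_force: 58.8
```

Run:
```python
from h import *
state();v=cam("wrist");cv2.imwrite("pics/w10.png",v["im"])
```

```text
clk 20.93 tcp [618.6  24.4  64.5] close 68.5 tilt [ 0.004 -0.002 -1.   ] w 0.01 F [ 0.  -0.  -0.3] j6 [0.04 0.42]
```

View pics/w10.png

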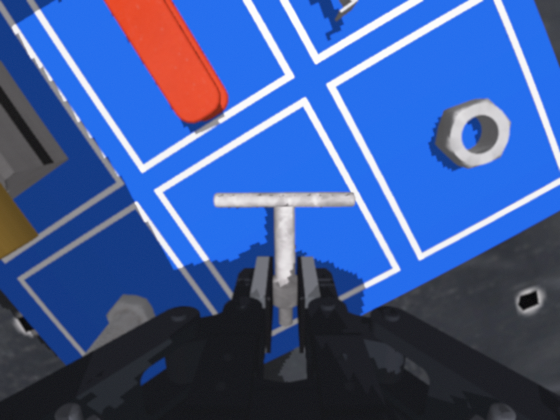

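{"fn": "apply_moves", "kwargs": {
  "targets": [
    [[0.03,0,-0.5,0,-1],[0,0,-0.35,0,-1],[0,0,-0.2,0,-1],[0,0,0,0,-1],[0,0,0,0,-1],[0,0,0,0,-1]]
  ]
}}

```text
clock: 21.48
eef_pos: [0.6222, 0.0249, 0.0254]
tool_rot: [0.186, 0.982, 0.0, 0.001]
ft_force: [0.4, -0.2, -0.6]
grip_width: 0.01
grasp_force: 58.8
```

Run:
```python
from h import *
state()
```

```text
clk 21.48 tcp [622.2  24.9  25.4] close 68.5 tilt [-0.002  0.001 -1.   ] w 0.01 F [ 0.4 -0.2 -0.6] j6 [0.04 0.42]
```

{"fn": "apply_moves", "kwargs": {
  "targets": [
    [[-0.03,0,-0.09,0,-1],[0,0,0,0,-1],[0,0,0,0,-0.6],[0,0,0,0,-0.2],[0,0,0.6,0,-0.1],[0,0,0.9,0,0],[0,0,0.95,0,0],[0,0,0.95,0,0]]
  ]
}}

```text
clock: 22.15
eef_pos: [0.6192, 0.0245, 0.1573]
tool_rot: [0.187, 0.982, -0.0, -0.001]
ft_force: [1.0, -1.2, 0.5]
grip_width: 0.0427
grasp_force: 0.0
```

{"fn": "apply_moves", "kwargs": {
  "targets": [
    [[-0.2,0,0.9,0,0],[-0.4,0,0.8,0,0],[-0.4,0,0.8,0,0],[-0.4,0,0.8,0,0],[-0.4,0,0.5,0,0],[0,0,0,0,0],[0,0,0,0,0]]
  ]
}}

```text
clock: 22.73
eef_pos: [0.5483, 0.0246, 0.3105]
tool_rot: [0.187, 0.982, 0.001, 0.002]
ft_force: [0.4, -0.5, -1.3]
grip_width: 0.0429
grasp_force: 0.0
```

Run:
```python
from h import *
import pickle
state();v=cam("wrist");pickle.dump(v,open("w11.pkl","wb"));cv2.imwrite("pics/w11.png",v["im"])
X=cloud(v);u=np.radians(9.1);M=np.array([[np.cos(u),np.sin(u)],[-np.sin(u),np.cos(u)]])
q=(X[...,:2]-[.5525,.0185])@M.T*1000
for n,c,lo,hi in(("bolt",(60,-105),.05,.08),("bolthead",(60,-105),.009,.02),("nut",(60,105),.012,.03),("chuck",(60,0),.007,.03),("hex",(-60,0),.015,.05),("barVB",(-60,-105),.05,.08),("vb",(-60,-105),.02,.05)):
    m=(X[...,2]>lo)&(X[...,2]<hi)&(abs(q-c)<[70 if n[:3]=="bar" else 56,45]).all(-1)
    if m.sum()>5: h=q[m];r=cv2.minAreaRect(h.astype(np.float32));print(n,m.sum(),np.round(r[0],1),np.round(r[1],1),round(r[2],1),"mean",h.mean(0).round(1),"z",np.percentile(X[m][:,2],[50,95]).round(4))
    else: print(n,m.sum())
```

```text
clk 22.73 tcp [548.3  24.6 310.5] close 68.5 tilt [-0.004  0.002 -1.   ] w 0.0429 F [ 0.4 -0.5 -1.3] j6 [0.04 0.42]
bolt 3
bolthead 174 [  58.9 -104.6] [26.6 19.9] 42.6 mean [  57.5 -102.8] z [0.0125 0.0173]
nut 406 [ 62.6 104.6] [32.8 29.3] 16.3 mean [ 61.7 104.3] z [0.018  0.0196]
chuck 481 [60.  -0.6] [54.6 56.2] 60.2 mean [53.   3.8] z [0.0106 0.0155]
hex 1763 [-58.3  -0.9] [22.8 99.6] 89.3 mean [-59.4  -0.6] z [0.0282 0.0296]
barVB 1856 [ -59.5 -104.9] [ 22.3 110.4] 88.6 mean [ -61.5 -103.9] z [0.0543 0.0565]
vb 1943 [ -59.5 -105.3] [109.   51.8] 1.1 mean [-60.9 -98.5] z [0.0435 0.0492]
```

View pics/w11.png

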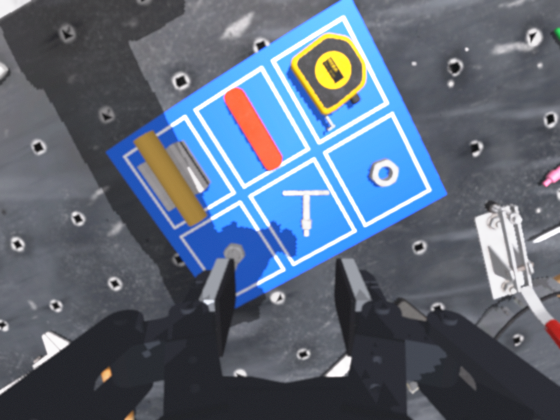

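Run:
```python
from h import *
u=np.radians(9.1);M=np.array([[np.cos(u),np.sin(u)],[-np.sin(u),np.cos(u)]])
for n in("scene","wrist"):
    X=cloud(cam(n));q=(X[...,:2]-[.5525,.0185])@M.T*1000;k=(abs(q-[60,-105])<30).all(-1)
    for lo,hi in((.006,.012),(.012,.025),(.025,.04),(.04,.055),(.055,.07)):
        m=k&(X[...,2]>lo)&(X[...,2]<hi)
        if m.any(): print(n,lo,m.sum(),q[m].mean(0).round(1),q[m].std(0).round(1))
```

```text
scene 0.006 21 [ 54.6 -98.4] [6.5 5.1]
scene 0.012 37 [  56.4 -102.1] [5.9 5.8]
scene 0.025 27 [  55.9 -103.2] [3.2 4.6]
scene 0.04 30 [  54.8 -102.2] [3.9 3.7]
scene 0.055 28 [  56.8 -103.4] [4.1 3.9]
wrist 0.006 89 [  55.9 -101.5] [6.5 6.2]
wrist 0.012 125 [  57.8 -102.8] [6.1 5.2]
wrist 0.025 44 [  58.1 -101.3] [3.8 2.5]
wrist 0.04 19 [ 62.2 -99.7] [2.4 0.7]
```

Bolt stands upright (a vertical column at about (58, -104) up to 63 mm). Everything is in place; I'm handing it in.

```bash
python3 -c "
from h import *
print(order.job_done())"
```

```text
the job is handed in; nothing more can be done
None
```

The kit is set out and handed in at about 23 s, with no verdict returned: in my last measurements every part was within about 5 mm of its place, but I viewed 16 pictures, over the limit of 14.

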